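# Core and close a two-part plaster mould, then hold it shut

## Task

Get the plaster mould ready for strapping: lay the metal core in its seats in the bottom half, then set the matching top half (the larger of the two, not the small one from another mould) squarely down on the bottom half's two brass dowels, pour gate over pour gate, until the joint is fully shut all round. Finish with the gripper still holding the top half pressed down on the bottom half, with a steady push of about 15 N; do not back off or let go at the end. Leave the small mould half and the mug where they are.

Things in the scene. Friction and masses are not known exactly. Their poses are not given: they have to be found in the camera images.
- mould_bottom: Bottom mould half, loose on the worktop: plaster block 150 x 96 x 36 mm, joint face up. Origin: centre of underside; x along its 150 mm length, y across, z up. Two brass dowels, 10 mm diameter, tapered tips, stand 13 mm above the joint face at (x, y) = (58, 0) and (-55, 30) mm. Half-funnel pour gate groove at its -x end. At the start the gate end points to the robot within 20 degrees.
- mould_top: Matching top half, loose, joint face down flat on the worktop, left or right of the bottom half. Plaster slab 150 x 96 x 30 mm plus a rib on its back, 58 mm high in all. 0.4 to 0.6 kg. Origin: centre of its underside; x along 150 mm, pour gate at -x, pointing to the robot within 20 degrees. Shut, its frame coincides with the bottom half's but 36 mm higher; fits only this way round.
- core: Core, loose on the worktop between robot and bottom half: aluminium bar 76 mm long (its y axis), square chamfered ends 16 x 16 mm, round middle 16 mm thick, about 50 g. Origin: centre of its underside, z up. At the start its y axis is within 25 degrees of world y. It fits its seats either way round.
- core_mid (a point): Centre of the core bar, 8 mm above its underside.
- core_seat (a point): On the bottom half, where core_mid lies when seated: middle, 35.5 mm above its underside. The core lies along the half's y, in a trough 20 mm wide (x), y from -39.5 to 39.5 mm, 8.5 mm deep, that crosses the cavity. The cavity (60 mm along x, 44 mm along y, 14 mm deep) leaves room for fingertips on both sides of the core's middle.
- mould_top_rib (a point): On the top half: the grip point, 48 mm above the joint face, 10 mm under the rib's top, close to the centre of mass in plan (x = 4, y = 0 of the half). The rib is 44 mm wide (y from -22 to 22 mm) with flat upright sides, 28 mm high and 92 mm long (x from -34 to 58 mm of the half), so nearer the end without the gate.
- mould_bottom_gate (a point): On the bottom half: middle of the upper edge of its gate end (x = -75, y = 0, z = 36 mm).
- mould_top_gate (a point): On the top half: middle of the lower edge of its gate end (x = -75, y = 0, z = 0). Dowel sockets in the underside: 12 mm wide, 14.5 mm deep, at (x, y) = (58, 0) and (-55, 30) mm of the half.
- mould_bottom_back (a point): On the bottom half: middle of the upper edge of the end without gate (x = 75, y = 0, z = 36 mm).
- mould_top_back (a point): On the top half: middle of the lower edge of the end without gate (x = 75, y = 0, z = 0).
- small_top: Top half of another, smaller mould, joint face down on the other side: 116 x 78 x 50 mm, rib 38 mm wide. Does not fit; leave it alone. Origin: centre of its underside.
- mug: Ivory cast mug, 105 mm high, at the back left. Bystander. Origin at its foot.
Not all that is in view belongs to the job. Several things have the shape of the core; the one meant has the colours described above.

How it is judged:
On the way, in this order (a step that is already met when the one before it is completed fails the run):
1. the core lies in its seats in the bottom half, level and down (horizontal distance between core_mid and core_seat below 0.004 m and z of core_mid in the frame of mould_bottom below 0.0375 m and angle between the y axis of core and the y axis of mould_bottom, either way round below 0.1 rad and angle between the z axis of core and the z axis of mould_bottom, either way round below 0.1 rad), for 0.3 s.
2. the top half is fully shut on the dowels over the core (all of step 1 and z of each of mould_top_gate, mould_top_back in the frame of mould_bottom below 0.0375 m and distance between mould_top_gate and mould_bottom_gate below 0.004 m and distance between mould_top_back and mould_bottom_back below 0.004 m), for 0.2 s.
At the end, for the whole second after the job is handed in: Core in its seats (within 4 mm, under 2 mm proud, parallel within 0.1 rad); top half shut on the bottom half the right way round (gap under 1.5 mm, ends within 4 mm); bottom half flat on the worktop; fingers still on the top half, halves pressed together with over 10 N in all (all of step 2 and height (world z) of mould_bottom below 0.006 m and angle between mould_bottom's own z axis and vertical below 0.05 rad and contact force between mould_top and mould_bottom above 10 N and contact force between the fingers and mould_top above 3 N); the arm keeps its last pose, push and grip.
It fails at once if the halves are rammed together with more than 90 N (contact force between mould_top and mould_bottom above 90 N).
It fails at once if the small mould half is moved more than 40 mm (distance of small_top from where it was at the start of the episode above 0.04 m).
It fails at once if the mug is moved more than 40 mm (distance of mug from where it was at the start of the episode above 0.04 m).
It also fails if it takes over 51 s, if anything falls off the work surface, if the arm or the gripper's body presses on something with over 40 N, if the wrist force passes 120 N, or if a joint passes its speed limit or range.

## Robot

A 7-joint arm with a two-finger parallel gripper is mounted at the origin on a cart in front of the work surface, level with it; the furniture and walls round the work are solid. World frame = base frame: x ahead of the robot, y to its left, z up, the work surface at z = 0. Lengths are in m, angles in rad, forces in N, time in s.
With the tool pointing down it reaches from about 0.4 to 0.85 m from the base axis. Payload 4.5 kg.
Tool frame: the origin (TCP) lies where the fingers leave the gripper's body, on its centre line; the fingertips stand 64 mm ahead of it and the grasp point (between the pads) lies 45 mm ahead of it; z points along the fingers, y is the line along which they close (so a half turn about z gives the same grasp; the last joint's range is limited). The gripper opens to 88 mm and grips with 3 to 60 N. Pads are 18 mm wide; open, the fingers measure 123 mm over their backs; the gripper's body (75 mm by 187 mm) begins 45 mm behind the grasp point.
Start: joints at [1.233, 0.689, -0.195, 1.565, 0.157, 0.902, -0.215], TCP at [0.227, -0.582, 0.303] pointing down, gripper open.
Joint ranges: [-3.01, 3.01], [-0.46, 2.08], [-1.47, 1.51], [0.13, 2.56], [-1, 4.14], [0.04, 2.09], [-2.66, 2.66]. Speed limits (rad/s): [2.57, 2.57, 3.14, 3.14, 3.14, 3.14, 3.14].

## Interface

Orientations are given as a unit quaternion [x, y, z, w].
In Python, from plant import r gives the robot as it stands.
- The arm moves only by the tool play_rows, never from a script. Its arguments are lists of equal length, an entry for each row: "translation": the shift along the tool's x, y, z in m, a list of three; "delta_rot": the turn, a rotation vector about the tool's x, y, z in degrees, a list of three; "grip": the opening, from -1 (shut) to 1 (fully open). In form: {"translation": [[x, y, z], ...], "delta_rot": [[rx, ry, rz], ...], "grip": [grip, ...]}. A call has 1 to 20 rows; each row shifts and turns the commanded pose from where the row before left it, along the tool's axes as they then stand; what a row does not reach is not made up. A row lasts 1/8 s, in which the tool goes at most 62.5 mm and 10.7 degrees, less where a joint would pass 70% of its speed; a pose out of reach is approached as far as the arm can. A call with a gripper value outside its range is refused whole. The fingers move at their own pace and stop on an object; "squeeze" is the grip in N (left out, the last holds). Time passes only in rows, so rows that do not move let the fingers close. It gives the time, the measured TCP pose, the force, the opening and the grip force at its end, in the units of the state.
- r.get_state(): the state, without advancing time (a new reading comes with each control period).
- r.snapshot(name): name is "scene" or "side" or "wrist"; returns the picture (420x560x3 uint8, blue, green, red); there is no depth.
- r.get_calibration(name): a dict with "intrinsics" (3x3 intrinsics, pixels), "k1" (the pictures are not rectified: a ray, as slopes to the right and down, at radius r is drawn at 1 + k1 r^2 times it, then the intrinsics apply), "eye" and "rotation" of the camera in the world. Camera axes: x right, y up, looking along -z (the intrinsics and any distortion apply to the point x, -y, -z); pixel columns grow to the right and rows downward; lengths in m; the calibration is good to about 2 mm. A picture is of the moment at which its call begins: read the wrist's pose just before it. get_calibration takes no time and is no camera call; for the wrist camera it gives the pose at the moment of the call.
- r.finish_job(): hands the job in; it is judged then, once.
Trained networks look in the newest picture that a camera, given by its name, has taken for a name from the list of things; names that differ only in an ending like _2 or _b are one class to them, and where a whole thing is asked for, a point or a joint stands for the part that bears it (a point fixed in the world has none). Each returns a list of dicts, best first, with "confidence" (0 to 1); they miss things now and then, are a little off and sometimes report something else, mostly with a low value. They report only what shows in the picture. A call takes as long as a camera call. They do not tell look-alikes from the thing itself.
- r.look_for(camera, target): "point" ([x, y, z] in m, in world coordinates, good to about 4 mm: the middle of the surface that is visible of it).
- r.silhouettes(camera, target): "pixels" (420x560 bool, what is visible of it).
The state is a dict: "clock": time; "q": joint angles; "qd": joint speeds; "joint_torque": joint torques, N m; "tool_pos": TCP position; "eef_rot": TCP orientation; "contact_force": force on the tool from outside, world axes, zero at the start; "moment": the same for the moment, N m; "opening": opening from 0.0 (shut) to 1.0 (fully open); "finger_force": force on a finger pad.
Only numpy, scipy, OpenCV 4.12 (cv2) and the standard library are available. Lean on these libraries where they do the work, as an engineer would, in place of code of your own. Each camera call takes 0.05 s, during which the arm holds its last target. There are 200 camera calls.

## Working session

There is one attempt and no reset: what is moved stays moved. The work goes in short steps, Python scripts to look and compute and a tool call to move; the robot and the scene stay as the last step left them, time stands still between calls to the robot, and variables do not carry over. Pictures are saved under pics/ and viewed, at most 10 in all, crops included, and the job is handed in when it is done.

Besides the shell and the picture viewer there is one more tool, called after "Emit:" as name(argument=value, ...) on one line, values as JSON. play_rows: Moves the arm, as the interface text tells. Its arguments: {"type":"object","properties":{"translation":{"type":"array","items":{"type":"array","items":{"type":"number"}}},"delta_rot":{"type":"array","items":{"type":"array","items":{"type":"number"}}},"grip":{"type":"array","items":{"type":"number"}},"squeeze":{"type":"number"}},"required":["translation","delta_rot","grip"]}

```bash
mkdir -p pics; ls; cat > h.py <<'E'
import numpy as np, cv2
from plant import r
from scipy.spatial.transform import Rotation as R
def ray(cal,px):
    K=np.array(cal["intrinsics"]);k1=cal["k1"]
    d=(np.asarray(px,float).reshape(-1,2)-K[:2,2])/[K[0,0],K[1,1]]
    u=d.copy()
    for _ in range(20): u=d/(1+k1*(u**2).sum(1,keepdims=True))
    v=np.c_[u[:,0],-u[:,1],-np.ones(len(u))]
    return np.array(cal["eye"]),v@np.array(cal["rotation"]).T
def onplane(cal,px,z):
    e,v=ray(cal,px); return e+v*((z-e[2])/v[:,2])[:,None]
def proj(cal,P):
    P=np.asarray(P,float).reshape(-1,3)
    c=(P-np.array(cal["eye"]))@np.array(cal["rotation"])
    u=np.c_[c[:,0],-c[:,1]]/-c[:,2:3]
    u=u*(1+cal["k1"]*(u**2).sum(1,keepdims=True))
    K=np.array(cal["intrinsics"]); return u*[K[0,0],K[1,1]]+K[:2,2]
E
python3 - <<'E'
from h import *
s=r.get_state();print({k:np.round(v,3).tolist() for k,v in s.items()})
ims=[]
for c in ["scene","side"]:
    im=r.snapshot(c);cv2.imwrite(f"pics/{c}0.png",im)
    cal=r.get_calibration(c);print(c,{k:np.round(v,3).tolist() for k,v in cal.items()})
    for t in ["mould_bottom","mould_top","core","small_top","mug","mould_top_rib","core_seat","mould_bottom_gate","mould_bottom_back","mould_top_gate","mould_top_back"]:
        print(t,[(np.round(d["point"],3).tolist(),round(d["confidence"],2)) for d in r.look_for(c,t)][:5])
E
```

```text
pics
{'clock': 0.0, 'q': [1.233, 0.69, -0.195, 1.566, 0.157, 0.902, -0.215], 'qd': [0.001, -0.001, 0.0, -0.001, 0.001, 0.0, -0.001], 'joint_torque': [-0.001, -52.757, -1.268, -15.343, -0.053, 0.007, 0.0], 'tool_pos': [0.227, -0.582, 0.302], 'eef_rot': [0.983, 0.185, -0.0, -0.001], 'contact_force': [0.3, -0.409, -0.386], 'moment': [-0.03, -0.012, -0.022], 'finger_force': 0.0, 'opening': 1.0}
scene {'intrinsics': [[391.807, 0.0, 286.238], [0.0, 391.807, 208.204], [0.0, 0.0, 1.0]], 'k1': 0.019, 'eye': [-0.118, -0.383, 0.674], 'rotation': [0.377, -0.212, -0.443, 0.785]}
mould_bottom [([0.572, 0.038, 0.034], 0.95)]
mould_top [([0.463, -0.274, 0.032], 0.56)]
core [([0.342, 0.091, 0.015], 0.79), ([0.43, 0.002, 0.014], 0.7), ([0.336, -0.027, 0.017], 0.63), ([0.475, -0.106, 0.017], 0.57)]
small_top [([0.498, 0.214, 0.028], 0.95)]
mug [([0.666, 0.328, 0.059], 0.61), ([0.571, 0.036, 0.035], 0.58)]
mould_top_rib [([0.466, -0.272, 0.031], 0.57)]
core_seat [([0.57, 0.033, 0.033], 0.78)]
mould_bottom_gate [([0.57, 0.033, 0.034], 0.93)]
mould_bottom_back []
mould_top_gate [([0.466, -0.274, 0.03], 0.92), ([0.432, -0.0, 0.012], 0.57)]
mould_top_back [([0.462, -0.27, 0.028], 0.62)]
side {'intrinsics': [[498.595, 0.0, 277.769], [0.0, 498.595, 204.534], [0.0, 0.0, 1.0]], 'k1': 0.044, 'eye': [0.203, -0.806, 0.874], 'rotation': [0.398, -0.071, -0.174, 0.898]}
mould_bottom [([0.585, 0.024, 0.034], 0.59)]
mould_top [([0.481, -0.285, 0.031], 0.98)]
core [([0.48, -0.105, 0.014], 0.82), ([0.43, -0.005, 0.013], 0.65)]
small_top [([0.508, 0.216, 0.028], 0.58)]
mug [([0.685, 0.342, 0.069], 0.71)]
mould_top_rib [([0.484, -0.288, 0.03], 0.98)]
core_seat [([0.585, 0.024, 0.036], 0.75)]
mould_bottom_gate [([0.582, 0.025, 0.034], 0.57)]
mould_bottom_back [([0.582, 0.026, 0.04], 0.59)]
mould_top_gate [([0.483, -0.29, 0.031], 0.61)]
mould_top_back [([0.483, -0.284, 0.028], 0.74)]
```

View pics/scene0.png

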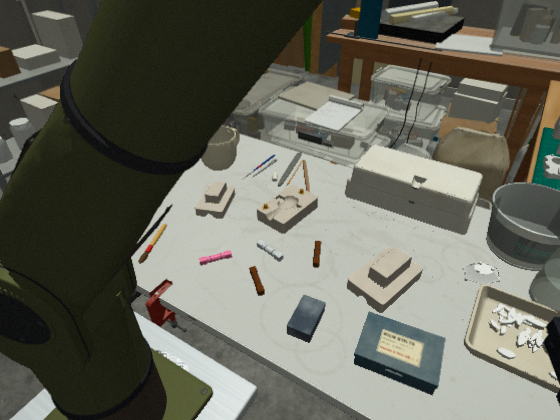

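View pics/side0.png

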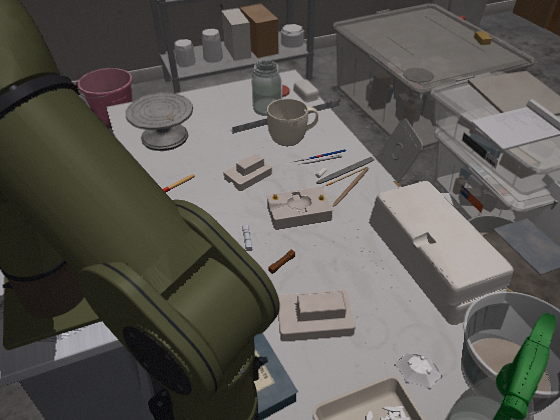

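```bash
cat >> h.py <<'E'
_g=r.get_calibration
class _C(dict): pass
def cal(c):
    d=dict(_g(c)); d["rotation"]=R.from_quat(d["rotation"]).as_matrix(); return d
def yaw(s): 
    x=R.from_quat(s["eef_rot"]).apply([1,0,0]); return np.degrees(np.arctan2(x[1],x[0]))
def plan(p,yw,n,start=None,q=None):
    "equal rows in world from start to target (tool down), tool-frame translations"
    s=r.get_state(); p0=np.array(s["tool_pos"] if start is None else start); R0=R.from_quat(s["eef_rot"]) if q is None else q
    T=R.from_euler("z",yw,degrees=True)*R.from_quat([1,0,0,0])
    rv=(R0.inv()*T).as_rotvec(degrees=True)/n
    d=(np.array(p)-p0)/n; out=[]
    for i in range(n):
        Ri=R0*R.from_rotvec(rv*i,degrees=True); out.append(np.round(Ri.inv().apply(d),4).tolist())
    print("rows",n,out,"rot",np.round(rv,2).tolist())
def sil(c,t,near,zc):
    "silhouette nearest to world point near; returns mask"
    C=cal(c);best=None
    u=proj(C,near)[0]
    for d in r.silhouettes(c,t):
        m=np.array(d["pixels"]); ys,xs=np.nonzero(m)
        e=np.hypot(xs.mean()-u[0],ys.mean()-u[1])
        if best is None or e<best[0]: best=(e,m)
    return best
E
python3 - <<'E'
from h import *
s=r.get_state(); C=cal("wrist"); Rt=R.from_quat(s["eef_rot"]).as_matrix()
print("cam in tool",Rt.T@(C["eye"]-s["tool_pos"]),"\n",Rt.T@C["rotation"],C["intrinsics"],C["k1"])
for c in ["side","scene"]:
    e,m=sil(c,"core",[.43,0,.014],0)
    ys,xs=np.nonzero(m);P=onplane(cal(c),np.c_[xs,ys],.012)[:,:2]
    w,V=np.linalg.eigh(np.cov(P.T)); print(c,e,len(xs),P.mean(0),np.degrees(np.arctan2(*V[::-1,1]))%180,4*np.sqrt(w))
plan([.47,0,.33],90,12)
E
```

```text
cam in tool [ 0.0722198  -0.00054426 -0.08203172] 
 [[-2.36780405e-04  9.59696823e-01  2.81037278e-01]
 [ 9.99999929e-01  1.44941017e-04  3.47572948e-04]
 [ 2.92830825e-04  2.81037341e-01 -9.59696789e-01]] [[375.8625733    0.         275.74033098]
 [  0.         375.8625733  211.98334382]
 [  0.           0.           1.        ]] -0.08942513323305896
side 2.9130146240980515 182 [ 0.43095838 -0.00708172] 78.52821274498227 [0.02007005 0.09530928]
scene 2.703588884479703 207 [ 0.42875567 -0.00590499] 76.87042490042393 [0.02330697 0.09958942]
rows 12 [[0.0365, -0.0379, -0.0023], [0.0401, -0.034, -0.0023], [0.0433, -0.0299, -0.0023], [0.046, -0.0254, -0.0023], [0.0483, -0.0207, -0.0023], [0.0502, -0.0157, -0.0023], [0.0515, -0.0107, -0.0023], [0.0523, -0.0055, -0.0023], [0.0526, -0.0002, -0.0023], [0.0523, 0.005, -0.0023], [0.0516, 0.0102, -0.0023], [0.0503, 0.0153, -0.0023]] rot [0.0, 0.0, -5.72]
```

Emit:
play_rows(translation=[[0.0365, -0.038, -0.002], [0.04, -0.034, -0.002], [0.043, -0.03, -0.002], [0.046, -0.025, -0.002], [0.048, -0.021, -0.002], [0.05, -0.016, -0.002], [0.0515, -0.011, -0.002], [0.052, -0.0055, -0.002], [0.0525, 0, -0.002], [0.052, 0.005, -0.002], [0.0515, 0.01, -0.002], [0.05, 0.015, -0.002], [0.04, 0.03, 0], [0, 0, 0], [0, 0, 0]], delta_rot=[[0, 0, -5.7], [0, 0, -5.7], [0, 0, -5.7], [0, 0, -5.7], [0, 0, -5.7], [0, 0, -5.7], [0, 0, -5.7], [0, 0, -5.7], [0, 0, -5.7], [0, 0, -5.7], [0, 0, -5.7], [0, 0, -5.7], [0, 0, 0], [0, 0, 0], [0, 0, 0]], grip=[1, 1, 1, 1, 1, 1, 1, 1, 1, 1, 1, 1, 1, 1, 1], squeeze=15)

```text
clock: 3.18
tool_pos: [0.4992, 0.0374, 0.3264]
eef_rot: [0.709, 0.705, -0.001, 0.0]
contact_force: [0.8, 0.3, -1.0]
opening: 0.997
finger_force: 0.0
```

```bash
python3 - <<'E'
from h import *
s=r.get_state();print(s["clock"],s["tool_pos"],yaw(s),s["eef_rot"],s["qd"])
im=r.snapshot("wrist");cv2.imwrite("pics/w1.png",im);C=cal("wrist")
import pickle;pickle.dump(C,open("w1.pkl","wb"))
for t in ["core","mould_bottom","mould_top","small_top","core_seat","mould_bottom_gate","mould_bottom_back"]:
    print(t,[(np.round(d["point"],3).tolist(),round(d["confidence"],2)) for d in r.look_for("wrist",t)][:4])
e,m=sil("wrist","core",[.43,-.005,.014],0)
ys,xs=np.nonzero(m);P=onplane(C,np.c_[xs,ys],.012)[:,:2]
w,V=np.linalg.eigh(np.cov(P.T)); print(e,len(xs),P.mean(0),np.degrees(np.arctan2(*V[::-1,1]))%180,4*np.sqrt(w))
E
```

```text
3.175 [0.49917518 0.03738141 0.32644213] 89.679870078386 [ 7.09079433e-01  7.05128113e-01 -8.37001268e-04  4.02159808e-05] [ 0.02495247 -0.00863755  0.01294935  0.01656378  0.00172459 -0.00189518
  0.00051752]
core [([0.488, -0.103, 0.013], 0.95), ([0.349, 0.097, 0.012], 0.8), ([0.343, -0.021, 0.015], 0.76), ([0.437, 0.004, 0.016], 0.65)]
mould_bottom [([0.586, 0.048, 0.036], 0.79)]
mould_top []
small_top [([0.498, 0.193, 0.027], 0.83)]
core_seat [([0.584, 0.045, 0.038], 0.56)]
mould_bottom_gate [([0.585, 0.048, 0.034], 0.96), ([0.497, 0.191, 0.028], 0.26)]
mould_bottom_back [([0.586, 0.045, 0.035], 0.93)]
9.798905154278597 965 [0.43396714 0.00290525] 77.62053109838308 [0.01792201 0.09091254]
```

View pics/w1.png

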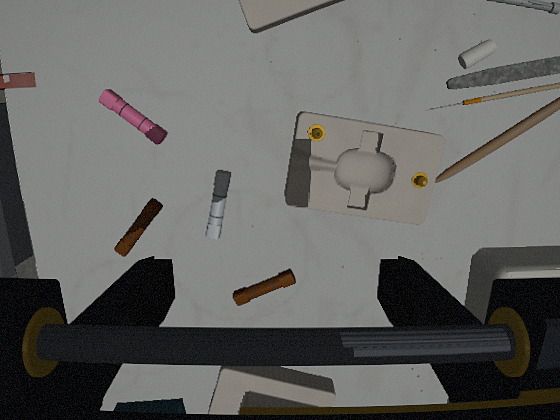

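```bash
cat >> h.py <<'E'
from scipy.optimize import minimize
def box(x0,x1,y0,y1,z0,z1): return np.array([[x,y,z] for x in(x0,x1) for y in(y0,y1) for z in(z0,z1)])/1000
M={"core":[box(-8,8,-38,38,0,16)],"mould_bottom":[box(-75,75,-48,48,0,36)],
 "mould_top":[box(-75,75,-48,48,0,30),box(-34,58,-22,22,30,58)],"small_top":[box(-58,58,-39,39,0,25)]}
def fit(C,name,mask,g,z=0):
    S=4; off=None
    ys,xs=np.nonzero(mask);x0,y0=xs.min()-15,ys.min()-15;w,h=np.ptp(xs)+30,np.ptp(ys)+30
    mm=cv2.resize(mask[max(y0,0):y0+h,max(x0,0):x0+w].astype(np.uint8),None,fx=S,fy=S,interpolation=cv2.INTER_NEAREST)
    x0,y0=max(x0,0),max(y0,0)
    def cost(v):
        a=np.radians(v[2]);c,s=np.cos(a),np.sin(a);im=np.zeros_like(mm)
        for B in M[name]:
            P=np.c_[c*B[:,0]-s*B[:,1]+v[0]/1000,s*B[:,0]+c*B[:,1]+v[1]/1000,B[:,2]+z]
            u=(proj(C,P)-[x0,y0]+.5)*S
            cv2.fillConvexPoly(im,cv2.convexHull(np.round(u*16).astype(np.int32)),1,shift=4)
        return 1-(im&mm).sum()/max(1,(im|mm).sum())
    best=None
    for dy in(-12,0,12):
        q=minimize(cost,[g[0],g[1],g[2]+dy],method="Nelder-Mead",options=dict(initial_simplex=np.array([g[0],g[1],g[2]+dy])+[[0,0,0],[15,0,0],[0,15,0],[0,0,8]]))
        if best is None or q.fun<best.fun: best=q
    return np.round(best.x,1),round(1-best.fun,3)
E
python3 - <<'E'
from h import *
s=r.get_state();print(s["clock"],s["tool_pos"],np.abs(s["qd"]).max())
for c in ["wrist","side","scene"]:
    C=cal(c);im=r.snapshot(c);C1=cal(c)
    if c=="wrist": cv2.imwrite("pics/w2.png",im)
    print(c,"drift",np.round((C1["eye"]-C["eye"])*1000,1))
    for n,g in [("core",(432,0,-12)),("mould_bottom",(582,42,-8)),("mould_top",(480,-285,0)),("small_top",(500,205,0))]:
        b=sil(c,n,[g[0]/1000,g[1]/1000,.015],0)
        if b and b[0]<40: print(c,n,round(b[0]),b[1].sum(),fit(C,n,b[1],g))
C=cal("wrist");im=cv2.imread("pics/w2.png");hsv=cv2.cvtColor(im,cv2.COLOR_BGR2HSV)
m=cv2.inRange(hsv,(15,130,60),(35,255,255));k,l,st,ce=cv2.connectedComponentsWithStats(m)
for i in range(1,k):
    if st[i,4]>60: print(ce[i],st[i,4],onplane(C,ce[i],.045))
E
```

```text
3.625 [0.49959092 0.03775515 0.32678104] 0.004635142130971031
wrist drift [ 0.   0.1 -0. ]
wrist core 5 935 (array([433.5,   1.3, -12.4]), np.float64(0.829))
wrist mould_bottom 8 13883 (array([587.7,  44.4,  -9. ]), np.float64(0.983))
wrist mould_top 25 4694 (array([ 488.4, -270.3,  -11.7]), np.float64(0.736))
wrist small_top 8 2040 (array([514.7, 233.4,  20. ]), np.float64(0.966))
side drift [0. 0. 0.]
side core 2 174 (array([432.8,   3.4, -12.4]), np.float64(0.859))
side mould_bottom 2 2061 (array([584.8,  43.5, -11.7]), np.float64(0.921))
side mould_top 8 3473 (array([ 487.9, -264.9,  -16.1]), np.float64(0.957))
side small_top 7 1014 (array([515.3, 236.5,  20.8]), np.float64(0.909))
scene drift [0. 0. 0.]
scene core 3 185 (array([432. ,  -2. , -17.2]), np.float64(0.668))
scene mould_bottom 1 1851 (array([585.1,  38.5,  -7.4]), np.float64(0.952))
scene mould_top 7 2908 (array([ 486.6, -268.8,  -15.6]), np.float64(0.945))
scene small_top 6 1035 (array([516.5, 229.2,  20. ]), np.float64(0.903))
[471.36       101.26666667] 75 [[0.6872743  0.11412391 0.045     ]]
[315.62621359 133.04368932] 206 [[0.53761649 0.08285424 0.045     ]]
[419.29605263 180.11184211] 152 [[0.64254709 0.03689481 0.045     ]]
```

```bash
python3 - <<'E'
from h import *
plan([.4335,.0015,.2],77.6,3)
E
```

```text
rows 3 [[-0.0123, -0.022, 0.0422], [-0.0139, -0.0211, 0.0422], [-0.0153, -0.0201, 0.0422]] rot [0.0, 0.0, 4.04]
```

Emit:
play_rows(translation=[[-0.0123, -0.022, 0.0422], [-0.014, -0.021, 0.0422], [-0.0153, -0.02, 0.0422], [0, 0, 0], [0, 0, 0], [0, 0, 0]], delta_rot=[[0, 0, 4], [0, 0, 4], [0, 0, 4], [0, 0, 0], [0, 0, 0], [0, 0, 0]], grip=[0, -0.1, -0.1, -0.1, -0.1, -0.1])

```text
clock: 5.12
tool_pos: [0.4357, 0.0022, 0.2014]
eef_rot: [0.778, 0.628, 0.002, 0.001]
contact_force: [-0.3, 0.2, -0.0]
opening: 0.45
finger_force: 0.0
```

```bash
python3 - <<'E'
from h import *
s=r.get_state();print(s["clock"],s["tool_pos"],yaw(s),np.abs(s["qd"]).max())
C=cal("wrist");im=r.snapshot("wrist");cv2.imwrite("pics/w3.png",im)
b=sil("wrist","core",[.4335,.0015,.01],0);print(b[0],b[1].sum(),fit(C,"core",b[1],(433.5,1.5,-12.4)))
u=proj(C,M["core"][0]@R.from_euler("z",-12.4,degrees=True).as_matrix().T+[.4335,.0015,0]);
for p in u: cv2.circle(im,tuple(int(i) for i in p),2,(0,255,0),-1)
cv2.imwrite("pics/w3o.png",im)
cv2.imwrite("pics/m3.png",b[1]*255)
E
```

```text
5.125 [0.43569773 0.00216618 0.2013885 ] 77.75797084840717 0.010013174946827642
1.7984489238362769 2078 (array([433.7,   1.9, -12.6]), np.float64(0.922))[ WARN:0@2.780] global loadsave.cpp:1063 imwrite_ Unsupported depth image for selected encoder is fallbacked to CV_8U.
```

View pics/w3o.png

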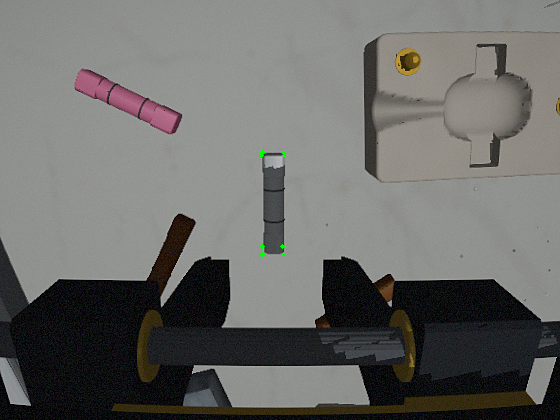

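Emit:
play_rows(translation=[[-0.001, -0.002, 0.04], [0, 0, 0.04], [0, 0, 0.03], [0, 0, 0.015], [0, 0, 0.006], [0, 0, 0], [0, 0, 0]], delta_rot=[[0, 0, 0], [0, 0, 0], [0, 0, 0], [0, 0, 0], [0, 0, 0], [0, 0, 0], [0, 0, 0]], grip=[-0.1, -0.1, -0.1, -0.1, -0.1, -0.1, -0.1])

```text
clock: 6.1
tool_pos: [0.4349, -0.0007, 0.0989]
eef_rot: [0.779, 0.627, -0.003, 0.001]
contact_force: [-0.1, -0.9, 2.0]
opening: 0.444
finger_force: 0.0
```

```bash
python3 - <<'E'
from h import *
s=r.get_state();print(s["clock"],s["tool_pos"],yaw(s),s["qd"],s["q"],s["contact_force"],s["joint_torque"])
C=cal("wrist");im=r.snapshot("wrist");cv2.imwrite("pics/w4.png",im)
im=r.snapshot("side");cv2.imwrite("pics/s4.png",im)
s=r.get_state();print(s["clock"],s["tool_pos"],s["contact_force"])
E
```

```text
6.1 [ 0.43489204 -0.00067898  0.09894314] 77.68798806528935 [-0.00126952 -0.00131853  0.00468516  0.00477624  0.01692816 -0.00224315
 -0.01954665] [-0.07575538  0.87835672 -0.05067055  2.26332243  1.46584413  0.04422362
 -1.78892462] [-0.10813972 -0.94572018  1.96879299] [-1.09825248e-02 -4.50822616e+01  8.33023600e-01 -4.29086422e-02
  4.39028826e-02 -5.69950312e-02 -4.86500066e-04]
6.2 [ 0.43471596 -0.00073444  0.09893393] [-0.29367414 -0.47366941 -0.45165244]
```

View pics/w4.png

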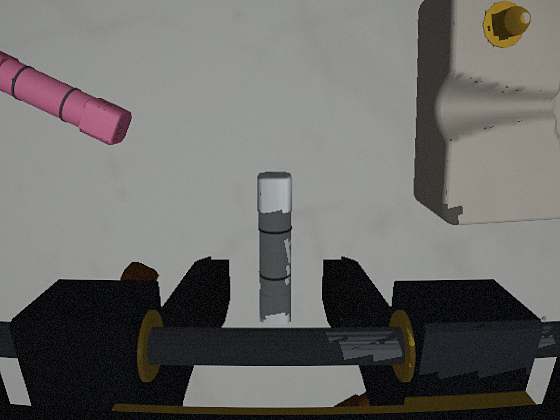

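Emit:
play_rows(translation=[[0, 0, -0.02], [0, 0, -0.03], [0, 0, -0.03], [0, 0, -0.02], [0, 0, 0], [0, 0, 0], [0, 0, 0], [0, 0, 0]], delta_rot=[[0, 0, 0], [0, 0, 0], [0, 0, 0], [2, 0, 0], [2, 0, 0], [2, 0, 0], [0, 0, 0], [0, 0, 0]], grip=[-0.1, -0.1, -0.1, -0.1, -0.1, -0.1, -0.1, -0.1])

```text
clock: 7.2
tool_pos: [0.4357, -0.0007, 0.1921]
eef_rot: [0.778, 0.626, -0.035, -0.037]
contact_force: [0.1, -0.1, 0.1]
opening: 0.452
finger_force: 0.0
```

```bash
cat >> h.py <<'E'
def st():
    s=r.get_state();Rt=R.from_quat(s["eef_rot"]);g=s["tool_pos"]+Rt.apply([0,0,.045])
    print(round(s["clock"],2),"tcp",np.round(s["tool_pos"],4),"grasp",np.round(g,4),"yaw",round(yaw(s),2),"toolz",np.round(Rt.apply([0,0,1]),3),"q",np.round(s["q"],2),"F",np.round(s["contact_force"],1),"open",s["opening"],s["finger_force"]);return s,Rt,g
def togo(g_t):
    s,Rt,g=st(); print("tool-frame delta to grasp target",np.round(Rt.inv().apply(np.array(g_t)-g),4))
E
python3 - <<'E'
from h import *
togo([.4336,.0017,.0235])
E
```

```text
7.2 tcp [ 0.4357 -0.0007  0.1921] grasp [ 4.312e-01 -1.000e-04  1.474e-01] yaw 77.68 toolz [-0.101  0.014 -0.995] q [ 0.31  0.75 -0.65  2.13  0.74  0.6  -1.09] F [ 0.1 -0.1  0.1] open 0.4519193831520523 0.0
tool-frame delta to grasp target [0.0032 0.0146 0.123 ]
```

Emit:
play_rows(translation=[[0.003, 0.0146, 0.03], [0, 0, 0.03], [0, 0, 0.025], [0, 0, 0.02], [0, 0, 0.01], [0, 0, 0], [0, 0, 0]], delta_rot=[[0, 0, 0], [0, 0, 0], [0, 0, 0], [0, 0, 0], [0, 0, 0], [0, 0, 0], [0, 0, 0]], grip=[-0.1, -0.1, -0.1, -0.1, -0.1, -0.1, -0.1])

```text
clock: 8.07
tool_pos: [0.4396, 0.0008, 0.0767]
eef_rot: [0.778, 0.626, -0.034, -0.037]
contact_force: [0.1, 0.5, 0.7]
opening: 0.451
finger_force: 0.0
```

```bash
python3 - <<'E'
from h import *
togo([.4336,.0017,.022])
E
```

```text
8.07 tcp [0.4396 0.0008 0.0767] grasp [0.4351 0.0015 0.0319] yaw 77.67 toolz [-0.1    0.014 -0.995] q [ 0.13  0.95 -0.36  2.17  1.04  0.31 -1.35] F [0.1 0.5 0.7] open 0.45068443490775323 0.0
tool-frame delta to grasp target [-0.0001 -0.0005  0.01  ]
```

Emit:
play_rows(translation=[[0, -0.0005, 0.006], [0, 0, 0.004], [0, 0, 0], [0, 0, 0], [0, 0, 0], [0, 0, 0], [0, 0, 0], [0, 0, 0]], delta_rot=[[0, 0, 0], [0, 0, 0], [0, 0, 0], [0, 0, 0], [0, 0, 0], [0, 0, 0], [0, 0, 0], [0, 0, 0]], grip=[-0.1, -0.1, -0.1, -1, -1, -1, -1, -1], squeeze=15)

```text
clock: 9.07
tool_pos: [0.4376, 0.001, 0.0661]
eef_rot: [0.778, 0.626, -0.035, -0.037]
contact_force: [-0.3, -0.1, -0.1]
opening: 0.182
finger_force: 15.0
```

```bash
python3 - <<'E'
from h import *
s,Rt,g=st()
# core centre in hand: assume it lies at pad line; core y known
d=np.array([1.5,15,0])/1000
P=onplane(cal("side"),[[0,0]],0)
C=__import__("pickle").load(open("w1.pkl","rb"))
for z in (.036,.038,.040):
    import copy
    # dowel pixels measured from w2 (TCP .4996,.0378)
    pass
E
```

```text
9.07 tcp [0.4376 0.001  0.0661] grasp [0.4331 0.0017 0.0214] yaw 77.68 toolz [-0.101  0.014 -0.995] q [ 0.1   0.97 -0.32  2.17  1.08  0.27 -1.39] F [-0.3 -0.1 -0.1] open 0.18167433969976754 14.999915342777967
```

Emit:
play_rows(translation=[[0, 0, -0.02], [0, 0, -0.04], [0, 0, -0.04], [0.0185, 0.033, -0.0035], [0.0185, 0.033, -0.0035], [0.0185, 0.034, -0.0035], [0.0185, 0.034, -0.0035], [0, 0, 0], [0, 0, 0], [0, 0, 0], [0, 0, 0]], delta_rot=[[0, 0, 0], [0, 0, 0], [0, 0, 0], [0, 0, -1], [0, 0, -1], [0, 0, -1], [0, 0, -0.5], [0, 0, 0], [0, 0, 0], [0, 0, 0], [0, 0, 0]], grip=[-1, -1, -1, -1, -1, -1, -1, -1, -1, -1, -1])

```text
clock: 10.45
tool_pos: [0.5934, 0.0465, 0.1657]
eef_rot: [0.759, 0.65, -0.034, -0.038]
contact_force: [-0.8, 0.1, -0.1]
opening: 0.185
finger_force: 15.0
```

```bash
cat > look.py <<'E'
from h import *
import sys
s,Rt,g=st(); core=s["tool_pos"]+Rt.apply([0,0,.0584]);print("core est",core)
C=cal("wrist");im=r.snapshot("wrist");cv2.imwrite(sys.argv[1],im)
hsv=cv2.cvtColor(im,cv2.COLOR_BGR2HSV);m=cv2.inRange(hsv,(15,130,60),(35,255,255));k,l,stt,ce=cv2.connectedComponentsWithStats(m)
for i in range(1,k):
    if stt[i,4]>150: print("dowel",np.round(ce[i]),stt[i,4],onplane(C,ce[i],.040))
b=sil("wrist","mould_bottom",[.587,.044,.03],0)
f,sc=fit(C,"mould_bottom",b[1],(587.7,44.4,-9)); print(b[0],f,sc)
T=R.from_euler("z",f[2],degrees=True);
def dr(P,c):
    for p in proj(C,T.apply(np.array(P)/1000)+[f[0]/1000,f[1]/1000,0]):
        cv2.circle(im,tuple(int(round(i)) for i in p),2,c,-1)
dr([[x,y,36] for x in(-75,75) for y in(-48,48)],(0,255,0))
dr([[58,0,49],[-55,30,49]],(0,0,255)); dr([[x,y,36] for x in(-10,10) for y in(-39.5,39.5)],(255,0,0))
cv2.imwrite(sys.argv[1].replace(".png","o.png"),im)
E
python3 look.py pics/w5.png
```

```text
10.45 tcp [0.5934 0.0465 0.1657] grasp [0.5889 0.0471 0.1209] yaw 81.16 toolz [-0.101  0.014 -0.995] q [ 0.22  0.95 -0.69  1.67  0.68  0.89 -0.91] F [-0.8  0.1 -0.1] open 0.18507163098581766 14.999835602939129
core est [0.58749897 0.04726635 0.10761203]
dowel [473.  86.] 265 [[0.69410031 0.11431906 0.04      ]]
dowel [198. 184.] 556 [[0.5396068  0.08241696 0.04      ]]
dowel [389. 239.] 579 [[0.64456951 0.03603095 0.04      ]]
dowel [202. 347.] 631 [[ 0.51795784 -0.02748929  0.04      ]]
dowel [349. 347.] 635 [[ 0.61501985 -0.03567149  0.04      ]]
dowel [303. 407.] 3695 [[ 0.57919527 -0.08225824  0.04      ]]
26.111012811942594 [587.6  43.7  -8.8] 0.726
```

View pics/w5o.png

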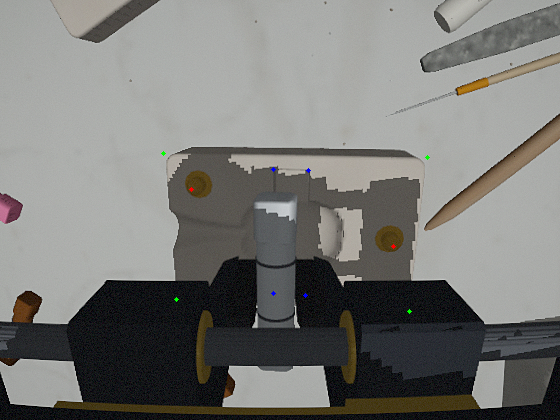

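```bash
python3 - <<'E'
from h import *
s,Rt,g=st();C=cal("wrist");core=s["tool_pos"]+Rt.apply([0,0,.0584])
T=R.from_euler("z",81.16-90,degrees=True)
for dy in (-3,0,3):
  print(dy,np.round(proj(C,T.apply(np.array([[x,38+dy,z] for x in(-8,8) for z in(-8,8)])/1000)+core)).tolist())
im=cv2.imread("pics/w5.png");g=cv2.cvtColor(im,cv2.COLOR_BGR2GRAY);print(g[185:225,270].tolist())
t=np.array([.588,.0441,.1076]);print("hor",np.round(Rt.inv().apply(t-core),4),"down 1mm",np.round(Rt.inv().apply([0,0,-.0721]),4))
E
```

```text
10.55 tcp [0.5938 0.0466 0.1658] grasp [0.5892 0.0473 0.121 ] yaw 81.15 toolz [-0.101  0.014 -0.995] q [ 0.22  0.95 -0.69  1.67  0.68  0.89 -0.91] F [-0.2  0.4 -0.9] open 0.18931533870791817 14.999814759939909
-3 [[260.0, 198.0], [253.0, 209.0], [299.0, 199.0], [297.0, 210.0]]
0 [[259.0, 191.0], [253.0, 201.0], [299.0, 192.0], [297.0, 202.0]]
3 [[259.0, 184.0], [253.0, 193.0], [299.0, 185.0], [297.0, 194.0]]
[87, 81, 86, 88, 82, 88, 82, 84, 78, 76, 83, 83, 84, 83, 81, 76, 110, 146, 173, 185, 187, 186, 188, 186, 183, 187, 195, 157, 80, 90, 97, 89, 95, 95, 90, 88, 94, 92, 88, 92]
hor [-0.0033  0.0007  0.    ] down 1mm [0.0001 0.0073 0.0717]
```

Emit:
play_rows(translation=[[-0.0033, 0.001, 0], [0, 0.002, 0.02], [0, 0.002, 0.02], [0, 0.001, 0.012], [0, 0, 0], [0, 0, 0], [0, 0, 0]], delta_rot=[[0, 0, 0], [0, 0, 0], [0, 0, 0], [0, 0, 0], [0, 0, 0], [0, 0, 0], [0, 0, 0]], grip=[-1, -1, -1, -1, -1, -1, -1])

```text
clock: 11.42
tool_pos: [0.5947, 0.0437, 0.114]
eef_rot: [0.759, 0.65, -0.033, -0.038]
contact_force: [0.2, -0.6, 0.4]
opening: 0.186
finger_force: 15.0
```

```bash
python3 - <<'E'
from h import *
s,Rt,g=st();C=cal("wrist");core=s["tool_pos"]+Rt.apply([0,0,.0584]);print(core)
print("to go",np.round(Rt.inv().apply(np.array([.588,.0441,.0355])-core),4))
cv2.imwrite("pics/w6.png",r.snapshot("wrist"))
E
```

```text
11.43 tcp [0.5947 0.0437 0.114 ] grasp [0.5902 0.0444 0.0692] yaw 81.15 toolz [-0.099  0.015 -0.995] q [ 0.21  1.02 -0.65  1.68  0.74  0.8  -0.94] F [ 0.2 -0.6  0.4] open 0.18647188984515714 14.999783802777529
[0.58886858 0.04455562 0.05587216]
to go [-0.0006  0.0013  0.0203]
```

View pics/w6.png

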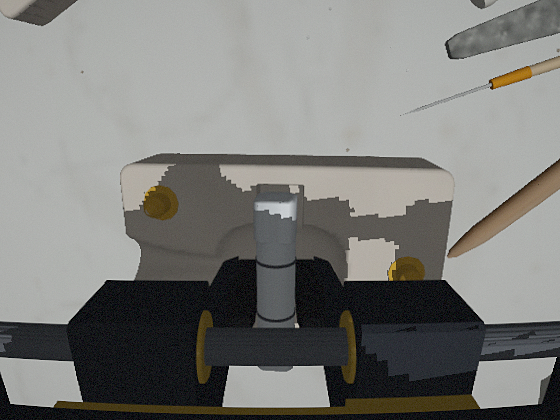

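Emit:
play_rows(translation=[[-0.0004, 0.0015, 0.006], [0, 0, 0.005], [0, 0, 0.004], [0, 0, 0.003], [0, 0, 0.002], [0, 0, 0], [0, 0, 0]], delta_rot=[[0, 0, 0], [0, 0, 0], [0, 0, 0], [0, 0, 0], [0, 0, 0], [0, 0, 0], [0, 0, 0]], grip=[-1, -1, -1, -1, -1, -1, -1])

```text
clock: 12.35
tool_pos: [0.5936, 0.0432, 0.0936]
eef_rot: [0.759, 0.65, -0.034, -0.038]
contact_force: [-1.4, -0.3, 3.7]
opening: 0.188
finger_force: 15.0
```

```bash
python3 - <<'E'
from h import *
s,Rt,g=st();core=s["tool_pos"]+Rt.apply([0,0,.0584]);print(core)
print("to go",np.round(Rt.inv().apply(np.array([.588,.0441,.0355])-core),4))
E
```

```text
12.35 tcp [0.5936 0.0432 0.0936] grasp [0.589  0.0438 0.0488] yaw 81.16 toolz [-0.101  0.014 -0.995] q [ 0.2   1.05 -0.63  1.69  0.76  0.77 -0.96] F [-1.4 -0.3  3.7] open 0.18755003470133558 15.000373665243387
[0.58766372 0.04403709 0.0354592 ]
to go [ 0.0001  0.0003 -0.0001]
```

Emit:
play_rows(translation=[[0, 0, 0], [0, 0, 0], [0, 0, 0], [0, 0, -0.01], [0, 0, -0.02], [0, 0, -0.04], [0, 0, -0.04], [0, 0, -0.02], [0, 0, 0], [0, 0, 0], [0, 0, 0]], delta_rot=[[0, 0, 0], [0, 0, 0], [0, 0, 0], [0, 0, 0], [0, 0, 0], [0, 0, 0], [-2, 0, 0], [-2, 0, 0], [-2, 0, 0], [0, 0, 0], [0, 0, 0]], grip=[-0.54, -0.54, -0.54, -0.54, -0.5, 0, 1, 1, 1, 1, 1])

```text
clock: 13.72
tool_pos: [0.6058, 0.0412, 0.2224]
eef_rot: [0.76, 0.65, -0.0, 0.001]
contact_force: [0.0, -0.3, 0.1]
opening: 0.907
finger_force: 0.0
```

```bash
python3 - <<'E'
from h import *
s,Rt,g=st();C=cal("wrist");im=r.snapshot("wrist")
b=sil("wrist","core",[.588,.044,.04],0)
if b: print("core",b[0],b[1].sum(),fit(C,"core",b[1],(588,44,-9),z=.0275))
b=sil("wrist","mould_bottom",[.588,.044,.03],0);print(b[1].sum(),fit(C,"mould_bottom",b[1],(588,44,-9)))
cv2.imwrite("pics/w7.png",im)
plan([.487,-.267,.27],165,10)
E
```

```text
13.72 tcp [0.6058 0.0412 0.2224] grasp [0.6059 0.0411 0.1774] yaw 81.15 toolz [ 0.002 -0.002 -1.   ] q [ 0.24  0.85 -0.7   1.68  0.69  0.87 -0.92] F [ 0.  -0.3  0.1] open 0.9067548133872866 0.0
core 3.7900679637225685 2170 (array([586.9,  43.9,  -9.4]), np.float64(0.897))
23051 (array([588. ,  44. ,  -9.3]), np.float64(0.887))
rows 10 [[-0.0323, -0.007, -0.0047], [-0.0309, -0.0116, -0.0048], [-0.0289, -0.016, -0.0048], [-0.0263, -0.0201, -0.0048], [-0.0231, -0.0237, -0.0048], [-0.0193, -0.0268, -0.0048], [-0.0152, -0.0293, -0.0048], [-0.0108, -0.0312, -0.0048], [-0.0061, -0.0325, -0.0048], [-0.0013, -0.033, -0.0048]] rot [0.0, 0.01, -8.39]
```

View pics/w7.png

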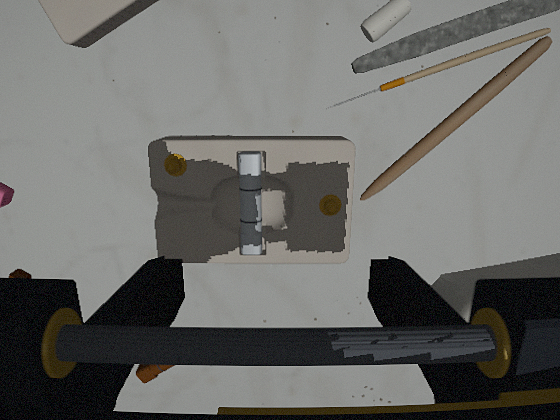

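Emit:
play_rows(translation=[[-0.0325, -0.007, -0.005], [-0.031, -0.0115, -0.005], [-0.029, -0.016, -0.005], [-0.0265, -0.02, -0.005], [-0.023, -0.0235, -0.005], [-0.0195, -0.027, -0.005], [-0.015, -0.0295, -0.005], [-0.011, -0.031, -0.005], [-0.006, -0.0325, -0.005], [-0.0015, -0.033, -0.005], [0, 0, 0], [0, 0, 0], [0, 0, 0]], delta_rot=[[0, 0, -8.4], [0, 0, -8.4], [0, 0, -8.4], [0, 0, -8.4], [0, 0, -8.4], [0, 0, -8.4], [0, 0, -8.4], [0, 0, -8.4], [0, 0, -8.4], [0, 0, -8.4], [0, 0, 0], [0, 0, 0], [0, 0, 0]], grip=[1, 1, 1, 1, 1, 1, 1, 1, 1, 1, 1, 1, 1], squeeze=45)

```text
clock: 15.5
tool_pos: [0.4883, -0.2662, 0.273]
eef_rot: [0.128, 0.992, -0.0, 0.002]
contact_force: [-0.1, 0.6, -0.1]
opening: 0.998
finger_force: 0.0
```

```bash
python3 - <<'E'
from h import *
s,Rt,g=st();C=cal("wrist");im=r.snapshot("wrist")
b=sil("wrist","mould_top",[.487,-.267,.03],0);f,sc=fit(C,"mould_top",b[1],(487,-267,-15));print(b[0],b[1].sum(),f,sc)
im[b[1]]=im[b[1]]*.8+np.array([0,50,0])*.6
T=R.from_euler("z",f[2],degrees=True)
for B in M["mould_top"]:
    for p in proj(C,T.apply(B)+[f[0]/1000,f[1]/1000,0]): cv2.circle(im,tuple(int(round(i)) for i in p),2,(0,0,255),-1)
cv2.imwrite("pics/w8o.png",im)
E
```

```text
15.5 tcp [ 0.4883 -0.2662  0.273 ] grasp [ 0.4885 -0.2663  0.228 ] yaw 165.25 toolz [ 0.003 -0.001 -1.   ] q [ 1.02  0.88 -1.15  1.79  0.9   1.11  0.87] F [-0.1  0.6 -0.1] open 0.998468126756195 0.0
6.068847542392782 17755 [ 488.  -265.3  -16.9] 0.982
```

View pics/w8o.png

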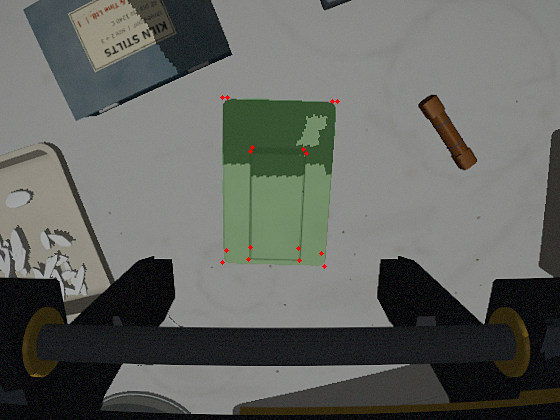

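Emit:
play_rows(translation=[[-0.0035, 0.0005, 0.03], [0, 0, 0.04], [0, 0, 0.04], [0, 0, 0.03], [0, 0, 0.015], [0, 0, 0], [0, 0, 0], [0, 0, 0]], delta_rot=[[0, 0, 1.1], [0, 0, 1.1], [0, 0, 0], [0, 0, 0], [0, 0, 0], [0, 0, 0], [0, 0, 0], [0, 0, 0]], grip=[0.6, 0.6, 0.6, 0.6, 0.6, 0.6, 0.6, 0.6])

```text
clock: 16.6
tool_pos: [0.4924, -0.2684, 0.1192]
eef_rot: [0.148, 0.989, -0.001, 0.002]
contact_force: [0.9, -0.3, -0.3]
opening: 0.8
finger_force: 0.0
```

```bash
python3 - <<'E'
from h import *
togo([.4918,-.2665,.051])
E
```

```text
16.6 tcp [ 0.4924 -0.2684  0.1192] grasp [ 0.4926 -0.2685  0.0742] yaw 162.94 toolz [ 0.005 -0.003 -1.   ] q [ 0.94  1.08 -0.97  1.87  1.18  0.91  0.63] F [ 0.9 -0.3 -0.3] open 0.7996672009023603 0.0
tool-frame delta to grasp target [0.0015 0.0017 0.0231]
```

Emit:
play_rows(translation=[[0.0015, 0.0015, 0.012], [0, 0, 0.008], [0, 0, 0.003], [0, 0, 0], [0, 0, 0], [0, 0, 0], [0, 0, 0], [0, 0, 0], [0, 0, 0], [0, 0, 0]], delta_rot=[[0, 0, 0], [0, 0, 0], [0, 0, 0], [0, 0, 0], [0, 0, 0], [0, 0, 0], [0, 0, 0], [0, 0, 0], [0, 0, 0], [0, 0, 0]], grip=[0.6, 0.6, 0.6, 0.6, 0.6, -1, -1, -1, -1, -1], squeeze=45)

```text
clock: 17.85
tool_pos: [0.4908, -0.2664, 0.095]
eef_rot: [0.148, 0.989, -0.001, 0.001]
contact_force: [-0.3, 0.0, 0.1]
opening: 0.494
finger_force: 45.0
```

```bash
python3 - <<'E'
from h import *
s,Rt,g=st(); print(R.from_quat(s["eef_rot"]).as_matrix().round(4))
E
```

```text
17.85 tcp [ 0.4908 -0.2664  0.095 ] grasp [ 0.491  -0.2665  0.05  ] yaw 162.96 toolz [ 0.003 -0.002 -1.   ] q [ 0.92  1.11 -0.94  1.88  1.23  0.88  0.59] F [-0.3  0.   0.1] open 0.4943662987247985 44.96329162269831
[[-9.561e-01  2.931e-01  2.700e-03]
 [ 2.931e-01  9.561e-01 -1.700e-03]
 [-3.100e-03 -8.000e-04 -1.000e+00]]
```

Emit:
play_rows(translation=[[0, 0, -0.01], [0, 0, -0.02], [0, 0, -0.03], [0, 0, -0.03], [0, 0, -0.03], [0, 0, 0], [0, 0, 0], [0, 0, 0]], delta_rot=[[0, 0, 0], [0, 0, 0], [0, 0, 0], [0, 0, 0], [0, 0, 0], [0, 0, 0], [0, 0, 0], [0, 0, 0]], grip=[-1, -1, -1, -1, -1, -1, -1, -1])

```text
clock: 18.85
tool_pos: [0.4895, -0.2663, 0.2134]
eef_rot: [0.148, 0.989, -0.001, -0.0]
contact_force: [0.3, -0.0, -6.1]
opening: 0.494
finger_force: 45.0
```

```bash
python3 - <<'E'
from h import *
s,Rt,g=st();print(s["moment"])
plan([.591,.0436,.215],170.9,8)
E
```

```text
18.85 tcp [ 0.4895 -0.2663  0.2134] grasp [ 0.4895 -0.2663  0.1684] yaw 162.96 toolz [-0.    -0.001 -1.   ] q [ 0.98  0.95 -1.07  1.83  0.99  1.02  0.76] F [ 0.3 -0.  -6.1] open 0.4942244796966069 44.958798978477716
[ 0.06974888 -0.15559041 -0.02814281]
rows 8 [[-0.0008, 0.0407, -0.0002], [-0.0015, 0.0407, -0.0002], [-0.0022, 0.0407, -0.0002], [-0.0029, 0.0407, -0.0002], [-0.0036, 0.0406, -0.0002], [-0.0043, 0.0405, -0.0002], [-0.005, 0.0404, -0.0002], [-0.0057, 0.0404, -0.0002]] rot [-0.01, 0.0, -0.99]
```

Emit:
play_rows(translation=[[-0.0005, 0.02, 0], [-0.001, 0.04, 0], [-0.002, 0.041, 0], [-0.003, 0.041, 0], [-0.0035, 0.041, 0], [-0.004, 0.041, 0], [-0.005, 0.04, 0], [-0.0055, 0.04, 0], [-0.003, 0.02, 0], [0, 0, 0], [0, 0, 0], [0, 0, 0], [0, 0, 0]], delta_rot=[[0, 0, 0], [0, 0, -1], [0, 0, -1], [0, 0, -1], [0, 0, -1], [0, 0, -1], [0, 0, -1], [0, 0, -1], [0, 0, -1], [0, 0, 0], [0, 0, 0], [0, 0, 0], [0, 0, 0]], grip=[-1, -1, -1, -1, -1, -1, -1, -1, -1, -1, -1, -1, -1])

```text
clock: 20.48
tool_pos: [0.5954, 0.0405, 0.2146]
eef_rot: [0.08, 0.997, -0.001, 0.001]
contact_force: [-0.8, -0.3, -5.0]
opening: 0.496
finger_force: 45.0
```

```bash
cat > chk.py <<'E'
from h import *
import sys
s,Rt,g=st(); zt=s["tool_pos"][2]-.095
est=s["tool_pos"]+Rt.apply([.003,0,0]); print("top est",np.round(est*1000,1),yaw(s)-180,"face z",zt)
tg=np.array([.591,.0436,.131]);print("togo",np.round(Rt.inv().apply(tg-s["tool_pos"]),4))
out=[]
for c in ["wrist","side","scene"]:
    C=cal(c);im=r.snapshot(c);cv2.imwrite(f"pics/{sys.argv[1]}_{c}.png",im);out.append(im)
    for n,gs,z in [("mould_top",(est[0]*1000,est[1]*1000,yaw(s)-180),zt),("mould_bottom",(588,44.1,-9.1),0)]:
        b=sil(c,n,[gs[0]/1000,gs[1]/1000,z+.03],0)
        if b: print(c,n,round(b[0]),b[1].sum(),fit(C,n,b[1],gs,z))
cv2.imwrite(f"pics/{sys.argv[1]}.png",np.hstack([out[0][:,40:440],out[1][60:,150:450].copy() if 0 else cv2.resize(out[1][100:310,200:400],(400,420))]))
E
python3 chk.py c1
```

```text
20.48 tcp [0.5954 0.0405 0.2146] grasp [0.5956 0.0404 0.1696] yaw 170.86 toolz [ 0.002 -0.003 -1.   ] q [ 0.39  0.98 -1.06  1.71  0.98  1.07  0.41] F [-0.8 -0.3 -5. ] open 0.49564447327824673 44.95880266651511
top est [592.5  41.  214.6] -9.137778540093905 face z 0.11957953565577714
togo [0.0051 0.0025 0.0836]
wrist mould_top 51 55932 (array([593. ,  40.9,  -8.6]), np.float64(0.777))
wrist mould_bottom 105 605 (array([587.4,  41.7,  -8.9]), np.float64(0.21))
side mould_top 9 1772 (array([592.2,  41.9,  -8.4]), np.float64(0.725))
side mould_bottom 5 2119 (array([585.8,  41.6,  -9.2]), np.float64(0.908))
scene mould_bottom 8 1567 (array([584.8,  38.6,  -7.1]), np.float64(0.806))
```

View pics/c1.png

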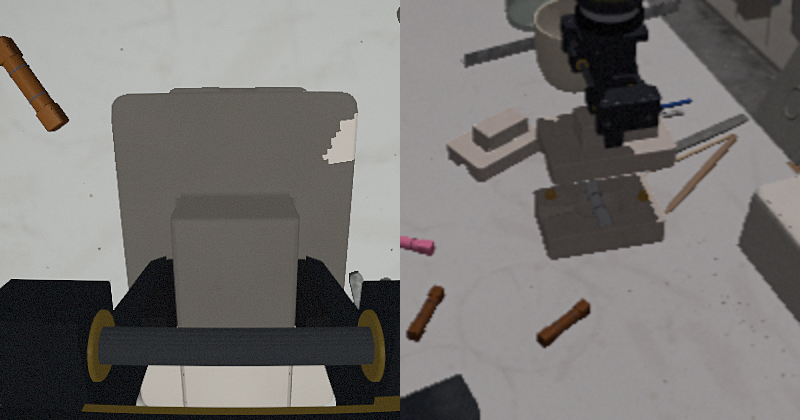

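Emit:
play_rows(translation=[[0.005, 0.0025, 0.01], [0, 0, 0.02], [0, 0, 0.02], [0, 0, 0.01], [0, 0, 0.003], [0, 0, 0], [0, 0, 0], [0, 0, 0], [0, 0, 0]], delta_rot=[[0, 0, 0], [0, 0, 0], [0, 0, 0], [0, 0, 0], [0, 0, 0], [0, 0, 0], [0, 0, 0], [0, 0, 0], [0, 0, 0]], grip=[-1, -1, -1, -1, -1, -1, -1, -1, -1], squeeze=50)

```text
clock: 22.05
tool_pos: [0.5913, 0.0449, 0.152]
eef_rot: [0.079, 0.997, -0.001, 0.002]
contact_force: [0.7, -0.5, -5.1]
opening: 0.497
finger_force: 50.0
```

```bash
python3 chk.py c2
```

```text
22.05 tcp [0.5913 0.0449 0.152 ] grasp [0.5914 0.0448 0.107 ] yaw 170.95 toolz [ 0.003 -0.002 -1.   ] q [ 0.36  1.06 -1.    1.76  1.08  0.99  0.32] F [ 0.7 -0.5 -5.1] open 0.49687763911792554 49.95833806693554
top est [588.3  45.4 152. ] -9.05096319528522 face z 0.05697006043101413
togo [ 0.0002 -0.0013  0.021 ]
wrist mould_top 51 55982 (array([588.9,  45.3,  -8.5]), np.float64(0.778))
side mould_top 9 1687 (array([587.7,  43.5,  -8.7]), np.float64(0.727))
side mould_bottom 13 1150 (array([584.5,  39.9,  -9.9]), np.float64(0.509))
scene mould_top 9 1525 (array([586.7,  40. ,  -8.2]), np.float64(0.772))
scene mould_bottom 13 1013 (array([584.6,  37.5,  -8.8]), np.float64(0.521))
```

Emit:
play_rows(translation=[[0, -0.0013, 0.003], [0, 0, 0.003], [0, 0, 0.003], [0, 0, 0.002], [0, 0, 0], [0, 0, 0], [0, 0, 0]], delta_rot=[[0, 0, 0], [0, 0, 0], [0, 0, 0], [0, 0, 0], [0, 0, 0], [0, 0, 0], [0, 0, 0]], grip=[-1, -1, -1, -1, -1, -1, -1])

```text
clock: 23.38
tool_pos: [0.5911, 0.0437, 0.1408]
eef_rot: [0.079, 0.997, -0.001, 0.002]
contact_force: [0.1, -0.7, -5.5]
opening: 0.494
finger_force: 50.0
```

```bash
python3 - <<'E'
from h import *
s,Rt,g=st();print(s["moment"].round(2),"togo",np.round(Rt.inv().apply(np.array([.591,.0436,.131])-s["tool_pos"]),4))
E
```

```text
23.38 tcp [0.5911 0.0437 0.1408] grasp [0.5912 0.0436 0.0958] yaw 170.96 toolz [ 0.003 -0.002 -1.   ] q [ 0.36  1.07 -0.99  1.76  1.1   0.97  0.31] F [ 0.1 -0.7 -5.5] open 0.49409844181127394 49.95828693732619
[ 0.06 -0.14  0.02] togo [ 0.0001 -0.0001  0.0098]
```

Emit:
play_rows(translation=[[0, 0, 0.002], [0, 0, 0.002], [0, 0, 0.002], [0, 0, 0], [0, 0, 0]], delta_rot=[[0, 0, 0], [0, 0, 0], [0, 0, 0], [0, 0, 0], [0, 0, 0]], grip=[-1, -1, -1, -1, -1])

```text
clock: 24.0
tool_pos: [0.5909, 0.0435, 0.1346]
eef_rot: [0.079, 0.997, -0.001, 0.001]
contact_force: [-0.5, 0.3, -6.5]
opening: 0.494
finger_force: 50.0
```

Sliding in freely; 3.6 mm left.

Emit:
play_rows(translation=[[0, 0, 0.0015], [0, 0, 0.001], [0, 0, 0.001], [0, 0, 0], [0, 0, 0], [0, 0, 0]], delta_rot=[[0, 0, 0], [0, 0, 0], [0, 0, 0], [0, 0, 0], [0, 0, 0], [0, 0, 0]], grip=[-1, -1, -1, -1, -1, -1])

```text
clock: 24.75
tool_pos: [0.591, 0.0435, 0.1311]
eef_rot: [0.079, 0.997, -0.001, 0.001]
contact_force: [-0.1, -0.7, -6.7]
opening: 0.494
finger_force: 50.0
```

Emit:
play_rows(translation=[[0, 0, 0.0005], [0, 0, 0.0005], [0, 0, 0], [0, 0, 0]], delta_rot=[[0, 0, 0], [0, 0, 0], [0, 0, 0], [0, 0, 0]], grip=[-1, -1, -1, -1])

```text
clock: 25.25
tool_pos: [0.591, 0.0435, 0.1309]
eef_rot: [0.079, 0.997, -0.001, 0.002]
contact_force: [-3.8, -4.0, 5.5]
opening: 0.494
finger_force: 50.0
```

Emit:
play_rows(translation=[[0.0003, -0.0003, 0.0005], [0, 0, 0], [0, 0, 0], [0, 0, 0]], delta_rot=[[0, 0, 0], [0, 0, 0], [0, 0, 0], [0, 0, 0]], grip=[-1, -1, -1, -1])

```text
clock: 25.75
tool_pos: [0.591, 0.0435, 0.1309]
eef_rot: [0.079, 0.997, -0.001, 0.002]
contact_force: [-3.5, -4.0, 7.8]
opening: 0.494
finger_force: 50.0
```

```bash
python3 chk.py c3; python3 -c "
from h import *
print(r.get_state()['moment'])"
```

```text
25.75 tcp [0.591  0.0435 0.1309] grasp [0.5911 0.0434 0.0859] yaw 170.95 toolz [ 0.004 -0.002 -1.   ] q [ 0.36  1.08 -0.98  1.77  1.12  0.96  0.3 ] F [-3.5 -4.   7.8] open 0.494015869018043 49.95636407285929
top est [588.   44.  130.9] -9.05123409898448 face z 0.03594284515148316
togo [-0.      0.0001 -0.0001]
wrist mould_top 50 56214 (array([588.6,  43.9,  -8.6]), np.float64(0.779))
side mould_top 9 1499 (array([586.7,  45. ,  -8.8]), np.float64(0.669))
side mould_bottom 16 761 (array([583. ,  41. ,  -9.8]), np.float64(0.338))
scene mould_top 9 1395 (array([587.3,  38.6,  -8.4]), np.float64(0.722))
scene mould_bottom 16 728 (array([579.9,  33.6,  -5.1]), np.float64(0.374))
[-0.51797218  0.53925696 -0.0006035 ]
```

Emit:
play_rows(translation=[[0, 0, 0.0005], [0, 0, 0.0005], [0, 0, 0], [0, 0, 0], [0, 0, 0]], delta_rot=[[0, 0, 0], [0, 0, 0], [0, 0, 0], [0, 0, 0], [0, 0, 0]], grip=[-1, -1, -1, -1, -1])

```text
clock: 26.82
tool_pos: [0.5909, 0.0435, 0.1309]
eef_rot: [0.079, 0.997, -0.001, 0.002]
contact_force: [-5.8, -4.3, 15.9]
opening: 0.492
finger_force: 50.0
```

```bash
python3 -c "
from h import *
st(); print(r.finish_job())"
```

```text
26.82 tcp [0.5909 0.0435 0.1309] grasp [0.5911 0.0434 0.0859] yaw 170.95 toolz [ 0.004 -0.002 -1.   ] q [ 0.36  1.08 -0.98  1.77  1.12  0.96  0.3 ] F [-5.8 -4.3 15.9] open 0.4916867091891056 49.960084576159716
the job is handed in; nothing more can be done
None
```

I handed the job in at 26.8 s: the core is in its seats and the top half is down on both dowels, with the gripper still holding it and pushing at about 16 N. The finish call returned no verdict, and that the joint is shut rests on the measured tool height and force; I took no picture of the closed joint.

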